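# Hold a sample holder against its sprung contact plate

## Robot

A 6-joint arm with a two-finger parallel gripper is mounted at the origin on the work surface; the furniture and walls round the work are solid. World frame = base frame: x ahead of the robot, y to its left, z up, the work surface at z = 0. Lengths are in mm, angles in degrees, forces in N, time in s.
With the tool pointing down it reaches from about 350 to 850 mm from the base axis. Payload 8.1 kg.
Tool frame: the origin (TCP) lies between the finger pads; the fingertips stand r.nose_length ahead of it and the grasp point (between the pads) lies 3 mm ahead of it (r.nose_length is the distance from the TCP to the fingertips, in mm); x points along the fingers, y is the direction in which the jaws open and shut, and the axes are right-handed (so a half turn about x gives the same grasp; the last joint's range is limited). The gripper opens to 85 mm and grips with 20 to 120 N. Pads are 22 mm wide; open, the fingers measure 114 mm over their backs; the gripper's body (76 mm by 85 mm) begins 54 mm behind the grasp point. The pads swing forward as they close: fully open they stand 13 mm farther back than shut.
Start: joints at [63.002, 7.471, 85.268, -0, 87.261, -4.893], TCP at [225.76, 555.912, 253.292] pointing down, gripper open.
Joint ranges: [-169.43, 169.43], [-51.17, 129.36], [1.28, 143.12], [-76.62, 256.62], [0, 156.53], [-152.29, 152.29]. Speed limits (degrees/s): [136.94, 136.94, 159.86, 180, 180, 180].

## Interface

Orientations are given as [roll, pitch, yaw] about the fixed x, y, z axes, in that order (R = Rz(yaw) Ry(pitch) Rx(roll)).
In Python, from bench import sense, optics, order, r gives the robot as it stands.
- The arm moves only by the tool carry_out, never from a script. Its argument "commands" is one flat list of numbers, 7 for each row, row after row: the shift along the tool's x, y, z in m, then the turn, a rotation vector about the tool's x, y, z in degrees, then the closure, from -1 (fully open) to 1 (shut), so that 0 is half open. A call has 1 to 12 rows; each row is the pose to reach, as a shift and turn from the pose measured when the call began, along the tool's axes at that moment; what a row does not reach only later rows make up. A row lasts 1/8 s, in which the tool goes at most 62.5 mm and 10.7 degrees, less where a joint would pass 70% of its speed; a pose out of reach is approached as far as the arm can. A call with a gripper value outside its range is refused whole. The fingers move at their own pace and stop on an object; "grip_force" is the grip in N (left out, the last holds). Time passes only in rows, so rows that repeat a pose let the fingers close. It gives the time, the measured TCP pose, the force and the opening at its end, in the units of the state.
- sense(): the state, without advancing time (a new reading comes with each control period).
- optics.snapshot(name): name is "scene" or "side" or "wrist"; returns (picture, depth): 420x560x3 uint8, red, green, blue; 420x560 float32, mm along the optical axis (not along the pixel's ray), 0 where there is no reading.
- optics.calibration(name): a dict with "mtx" (3x3 intrinsics, pixels), "extrinsics" (4x4, takes a point from camera to world coordinates). Camera axes: x right, y up, looking along -z (the intrinsics and any distortion apply to the point x, -y, -z); pixel columns grow to the right and rows downward; lengths in mm; the calibration is good to about 2 mm. A picture is of the moment at which its call begins: read the wrist's pose just before it. calibration takes no time and is no camera call; for the wrist camera it gives the pose at the moment of the call.
- order.hand_in(): hands the job in, once; it reports no verdict.
The state is a dict: "time": time; "joint_pos": joint angles; "qd": joint speeds; "joint_efforts": joint torques, N m; "tool_pos": TCP position; "tcp_rot": TCP orientation; "ft_force": force on the tool from outside, world axes, zero at the start; "wrist_torque": the same for the moment, N m; "finger_gap": finger opening in mm.
Only numpy, scipy, OpenCV 4.12 (cv2) and the standard library are available. Lean on these libraries where they do the work, as an engineer would, in place of code of your own. Each camera call takes 0.05 s, during which the arm holds its last target. There are 200 camera calls.

## Task

Slide the black sample holder along the metal base plate, flat side square against the sprung contact plate, with the two slots in its foot over the two tapped screw holes in the base. Then push it on gently, flat on the base, until it presses the contact plate with a steady 10 newtons or so, without driving the plate to the end of its spring travel, so that a colleague can put the screws in. Finish while still holding it there with that push, and leave the other things on the bench alone.

Things in the scene. Friction and masses are not known exactly. Their poses are not given: they have to be found in the camera images.
- station: Fixed bare-metal base plate 260 x 150 x 10 mm on the bench. Origin: centre of its underside; x along its length to the contact plate (push direction), y across, z up. A fixed bracket 110 mm wide stands across it at x = 84 to 96 mm, top 70 mm above the bench, and carries the contact plate. Two tapped screw holes (dark, 6 mm) at x = 28, y = +-36.5 mm.
- screw_line (a point): Point on top of the base plate (10 mm above the bench) midway between the two screw holes; station's axes. The holder's centre belongs here in y (sideways); along x its slots leave 9 mm either way. The contact plate's face at rest is 12 mm past this point in x.
- contact_plate: Upright steel plate 80 mm wide, 48 mm tall, 10 mm thick, 14 to 62 mm above the bench, on two sprung rods in front of the bracket; slides only straight back, along the station's x. Origin: middle of the lower edge of its front face (toward the holder); station's axes. At rest the face is 40 mm along x from the station's origin.
- plate_travel (a joint): How far the contact plate is pushed back, in m: 0 at rest, end of travel 0.028. The spring pushes back with 2 N as soon as it leaves rest and 0.6 N more for each mm: 10 N at 0.0133 (5 N at 0.005, 15 N at 0.0217).
- holder_mid (a point): Centre of the loose black sample holder (0.2 to 0.4 kg), 40 mm above the bench as it stands on the base. A block 50 mm in x, 46 mm in y (sides to grip), 60 mm tall, small square well on top. Its foot, 10 mm thick, sticks out 27 mm from each y side; each side has a slot 24 mm (x) by 14 mm (y), 37 mm from the middle. Its +x face goes against the contact plate.
- holder: The same sample holder; origin at the centre of its underside, same axes as holder_mid. Two low-friction strips under the foot let it glide on the base plate.
- lab_timer: Bystander: countdown timer 87 x 86 x 19 mm lying on the bench; leave alone. Origin at the centre of its underside.
- tape_roll: Bystander: roll of tape lying flat, 104 mm across, 25 mm high; leave alone. Origin at the centre of its underside.
- petri: Bystander: closed petri dish 62 mm across, 15 mm high; leave alone. Origin at the centre of its underside.
There are look-alikes about, which are no part of the job. Of the things shaped like the holder, the black one is meant.

How it is judged (in metres and radians):
On the way:
1. the holder is pushed up to the contact plate and touches it while held by the fingers (contact force between holder and contact_plate above 1 N and contact force between the fingers and holder above 1 N), for 0.1 s.
At the end, for the whole second after the job is handed in: For the last second the fingers hold the holder, at rest and flat on the base (3 mm, 3 deg), pressed on the contact plate with 5 to 15 N, square to it within 4 deg, centred sideways between the screw holes within 5 mm and along the slots within 10 mm (contact force between holder and contact_plate between 5 and 15 N and contact force between the fingers and holder above 2 N and value of joint plate_travel between 0.004 and 0.023 m and y of holder_mid in the frame of screw_line between -0.005 and 0.005 m and x of holder_mid in the frame of screw_line between -0.01 and 0.01 m and z of holder in the frame of screw_line between -0.003 and 0.003 m and x of holder_mid in the frame of contact_plate above -0.0285 m and angle between holder's own z axis and vertical below 0.05 rad and angle between the x axis of holder and the x axis of station, either way round below 0.07 rad and linear speed of holder below 0.01 m/s); the arm keeps its last pose, push and grip.
It fails at once if the contact plate is driven to the end of its spring travel (value of joint plate_travel above 0.0265 m).
It fails at once if a bystander is moved more than 2 cm (distance of any of lab_timer, tape_roll, petri from where it was at the start of the episode above 0.02 m).
It also fails if it takes over 32 s, if anything falls off the work surface, if the arm or the gripper's body presses on something with over 40 N, if the wrist force passes 120 N, or if a joint passes its speed limit or range.

## Working session

There is one attempt and no reset: what is moved stays moved. The work goes in short steps, Python scripts to look and compute and a tool call to move; the robot and the scene stay as the last step left them, time stands still between calls to the robot, and variables do not carry over. Pictures are saved under pics/ and viewed, about 8 in all and at most 12, crops included, and the job is handed in when it is done.

Besides the shell and the picture viewer there is one more tool, called after "Request:" in YAML: its name, and indented under it one key for each argument. carry_out: Moves the arm, as the interface text tells. Its arguments: {"type":"object","properties":{"commands":{"type":"array","items":{"type":"number"}},"grip_force":{"type":"number"}},"required":["commands"]}

```bash
mkdir -p pics; ls; cat > h.py <<'E'
import numpy as np, cv2
from bench import sense, optics, order, r
def snap(n):
    p,d=optics.snapshot(n); c=optics.calibration(n); return p,d,np.array(c["mtx"]),np.array(c["extrinsics"]),c
def world(d,K,T):
    v,u=np.mgrid[:d.shape[0],:d.shape[1]]
    X=(u-K[0,2])/K[0,0]*d; Y=(v-K[1,2])/K[1,1]*d
    P=np.stack([X,-Y,-d,np.ones_like(d)],-1)@T.T
    W=P[...,:3]; W[d==0]=np.nan; return W
E
python3 - <<'E'
from h import *
s=sense();print({k:np.round(v,2) for k,v in s.items()},r.nose_length)
for n in("scene","side"):
    p,d,K,T,c=snap(n);print(n,c.keys(),K.tolist(),np.round(T,2).tolist())
    np.savez(n,p=p,d=d,K=K,T=T);cv2.imwrite(f"pics/{n}.png",p[...,::-1])
E
```

```text
pics
{'time': np.float64(0.0), 'joint_pos': array([63.  ,  7.51, 85.33, -0.  , 87.26, -4.89]), 'qd': array([ 0.01,  0.08, -0.04, -0.  , -0.07, -0.03]), 'joint_efforts': array([-0.000e+00, -5.694e+01, -5.006e+01, -0.000e+00,  2.000e-02,
       -0.000e+00]), 'tool_pos': array([225.55, 555.46, 252.25]), 'tcp_rot': array([ -94.61,   89.9 , -116.71]), 'ft_force': array([-0.47,  0.44,  0.84]), 'wrist_torque': array([0.01, 0.02, 0.04]), 'finger_gap': np.float64(85.46)} 22.0
scene dict_keys(['mtx', 'extrinsics']) [[384.35659578899174, 0.0, 283.0028004482604], [0.0, 384.35659578899174, 210.35332782266175], [0.0, 0.0, 1.0]] [[-1.0, 0.06, -0.07, 376.63], [-0.09, -0.55, 0.83, 748.04], [0.01, 0.84, 0.55, 573.45], [0.0, 0.0, 0.0, 1.0]]
side dict_keys(['mtx', 'extrinsics']) [[456.53647181056215, 0.0, 274.32416782825436], [0.0, 456.53647181056215, 203.82950715976156], [0.0, 0.0, 1.0]] [[-0.99, 0.07, -0.1, 314.35], [-0.12, -0.56, 0.82, 1065.33], [0.0, 0.82, 0.57, 768.01], [0.0, 0.0, 0.0, 1.0]]
```

View pics/scene.png

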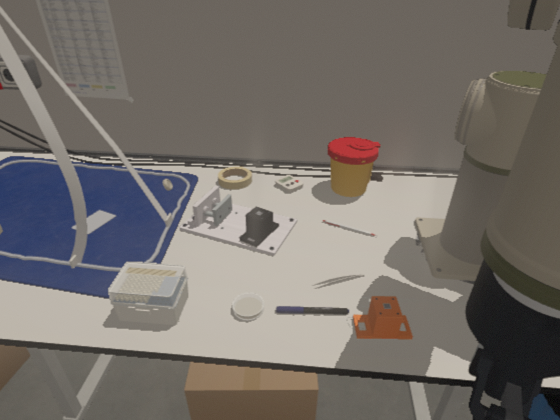

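View pics/side.png

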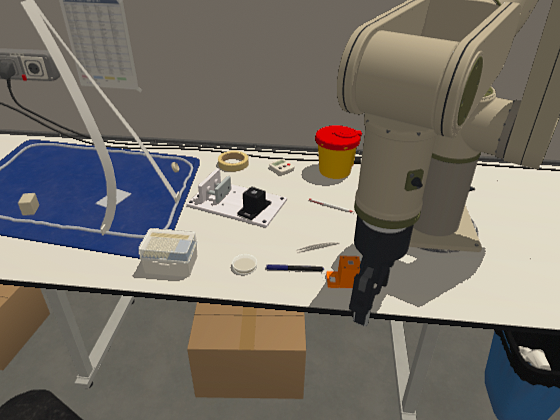

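The black block on the base plate (scene 259,225; side 255,203) is the holder. The orange look-alike is at scene (385,318) and isn't part of the job. The contact plate and bracket are at scene (212,210). Next I'll measure and make one enlarged crop to confirm.

```bash
python3 - <<'E'
from h import *
for n,box in(("scene",(170,180,310,255)),("side",(180,160,295,230))):
    z=np.load(n+".npz");W=world(z["d"],z["K"],z["T"]);p=z["p"]
    x0,y0,x1,y1=box;w=W[y0:y1,x0:x1].reshape(-1,3);c=p[y0:y1,x0:x1].reshape(-1,3).astype(int)
    print(n,"bench z",np.nanmedian(W[250:260,200:240,2]))
    def rect(m,name):
        q=w[m][:,:2].astype(np.float32);print(name,len(q),np.round(w[m].mean(0),1),cv2.minAreaRect(q))
    br=c.max(1)
    Z=w[:,2]
    rect((Z>5)&(Z<14)&(br>120),"base")
    dark=br<80
    rect(dark&(Z>63)&(Z<77),"holder top")
    rect((Z>17)&dark,"holder body"); rect((Z>15)&(Z<24)&dark,"foot")
    rect((Z>52)&(Z<66)&~dark,"plate top");rect((Z>66)&(Z<74)&~dark,"bracket top")
    if n=="scene":
        cr=p[y0:y1,x0:x1];cv2.imwrite("pics/crop.png",cv2.resize(cr,None,fx=5.5,fy=5.5,interpolation=cv2.INTER_CUBIC)[...,::-1])
E
```

```text
scene bench z 0.10833080888045288
base 2286 [554.9 -26.5  10. ] ((592.2684326171875, -100.30375671386719), (337.0535888671875, 360.25311279296875), 87.91938018798828)
holder top 78 [484.   13.2  68.9] ((497.17449951171875, 7.9501953125), (40.90428924560547, 45.682647705078125), 60.97449493408203)
holder body 335 [487.5  17.9  43.5] ((498.9375915527344, 8.000198364257812), (93.49059295654297, 49.3642463684082), 63.55316925048828)
foot 84 [501.3  18.   20.1] ((499.5126953125, 8.18637466430664), (94.14686584472656, 48.793006896972656), 64.02729797363281)
plate top 365 [604.4 -37.8  59.1] ((627.2202758789062, -49.543212890625), (106.76910400390625, 318.2087707519531), 55.70281219482422)
bracket top 331 [561.1 -19.6  69.7] ((573.02734375, -17.62305450439453), (108.62320709228516, 195.26661682128906), 58.493526458740234)
side bench z 2.2146403912288406
base 1543 [551.5 -39.7  10.7] ((573.496826171875, -96.49739074707031), (373.1636657714844, 391.40155029296875), 7.767917156219482)
holder top 176 [498.7  12.4  70.6] ((499.4830322265625, 7.592164993286133), (44.700927734375, 51.91678237915039), 67.39595794677734)
holder body 599 [500.9  17.4  45.4] ((496.8166809082031, -66.98277282714844), (318.65948486328125, 182.14999389648438), 42.96950149536133)
foot 159 [504.1  18.9  20.5] ((498.20379638671875, -47.95289611816406), (346.63128662109375, 208.10801696777344), 42.96950149536133)
plate top 199 [617.4 -47.3  59.6] ((574.5267333984375, -14.012039184570312), (104.78524017333984, 191.20654296875), 55.511436462402344)
bracket top 142 [607.9 -42.9  70.9] ((579.5648193359375, -16.961761474609375), (109.21349334716797, 196.9890899658203), 55.04343795776367)
```

View pics/crop.png

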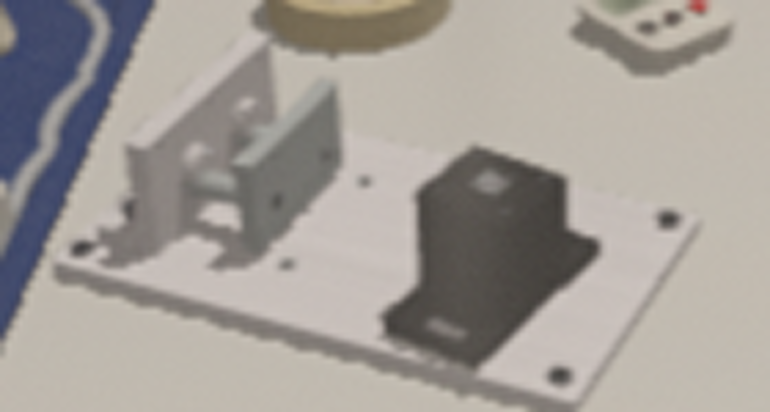

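The crop shows the black holder on the plate, with foot and slot near crop (445,325). The tapped holes are at crop (363,181) and (288,265), in front of the contact plate. Corner screws are at (668,219), (560,375) and (82,248). Now the station frame and the approach.

```bash
python3 - <<'E'
from h import *
z=np.load("scene.npz");K,T=z["K"],z["T"]
def ray(u,v,h):
    d=T[:3,:3]@np.array([(u-K[0,2])/K[0,0],-(v-K[1,2])/K[1,1],-1]);o=T[:3,3];return (o+d*(h-o[2])/d[2])[:2]
c=lambda x,y,h=10:ray(170+x/5.5-.4,180+y/5.5-.4,h)
a,b=c(363,181),c(288,265);print("holes",a,b,np.linalg.norm(a-b))
n=a-b;ang=np.degrees(np.arctan2(n[1],n[0]));print("y-axis dir",ang,"mid",(a+b)/2)
print("screws",c(668,219),c(560,375),c(82,248))
print("base corners",c(702,222),c(580,405),c(55,268))
e=c(702,222)-c(580,405);print(np.linalg.norm(e),np.degrees(np.arctan2(*e[::-1])))
e=c(55,268)-c(580,405);print(np.linalg.norm(e),np.degrees(np.arctan2(*e[::-1])))
# holder top corners
q=[c(475,147,70),c(565,180,70),c(420,190,70)];print("holder top",q)
# contact plate front face fit
W=world(z["d"],K,T)
for n in("scene","side"):
    z=np.load(n+".npz");W=world(z["d"],z["K"],z["T"]);m=(W[...,2]>64)&(W[...,2]<78)&(abs(W[...,0]-500)<45)&(abs(W[...,1]-8)<45)
    print(n,m.sum(),cv2.minAreaRect(W[m][:,:2].astype(np.float32)))
    for lo,hi in((15,55),):
        P=W.reshape(-1,3);M=(P[:,2]>20)&(P[:,2]<60)&(np.hypot(P[:,0]-575,P[:,1]+25)<45)
        print(np.round(np.percentile(P[M],[5,50,95],axis=0),0).tolist())
print("T wrist",np.round(optics.calibration("wrist")["extrinsics"],2))
from scipy.spatial.transform import Rotation as R
s=sense();print(np.round(R.from_euler('xyz',s["tcp_rot"],degrees=True).as_matrix(),3))
E
```

```text
holes [576.37865766 -80.71047344] [596.57721549  -9.62168958] 73.9026178801489
y-axis dir -105.86151454245946 mid [586.47793657 -45.16608151]
screws [428.35658606 -64.33790841] [464.78556217  55.80162546] [693.00187901 -12.6661468 ]
base corners [412.36480296 -63.57164088] [454.19150738  74.4879876 ] [700.30669783   3.71769981]
144.25648760974138 -106.85476998860265
256.08811101728696 -16.042560267871345
holder top [array([511.53743522, -24.23902226]), array([469.12975694,  -2.46346385]), array([529.63915493,  11.76149269])]
scene 276 ((498.6645202636719, 5.509922027587891), (47.16193389892578, 49.61027145385742), 62.4556884765625)
[[592.0, -63.0, 22.0], [602.0, -30.0, 40.0], [615.0, -10.0, 58.0]]
side 200 ((498.8844299316406, 6.2608184814453125), (48.877174377441406, 52.29594039916992), 63.99763107299805)
[[592.0, -61.0, 22.0], [602.0, -31.0, 40.0], [615.0, -10.0, 58.0]]
T wrist [[ 3.8000e-01 -8.9000e-01 -2.6000e-01  1.5853e+02]
 [ 9.3000e-01  3.6000e-01  1.1000e-01  5.8279e+02]
 [-0.0000e+00 -2.8000e-01  9.6000e-01  3.7279e+02]
 [ 0.0000e+00  0.0000e+00  0.0000e+00  1.0000e+00]]
[[-0.001  0.376  0.926]
 [-0.002  0.926 -0.376]
 [-1.    -0.002 -0.   ]]
```

Station yaw is about -16° (hole spacing measures 73.9 mm against 73 given). The screw midpoint is near (586.5, -45). The holder is at (499, 6.5) with yaw about -26.7°. I'm going above the holder with the jaws along its y axis.

Request:
carry_out:
  commands: [0.1,-0.406,0.46,4.5,0,0,-1,0.1,-0.406,0.46,4.5,0,0,-1,0.1,-0.406,0.46,4.5,0,0,-1,0.1,-0.406,0.46,4.5,0,0,-1,0.1,-0.406,0.46,4.5,0,0,-1,0.1,-0.406,0.46,4.5,0,0,-1,0.1,-0.406,0.46,4.5,0,0,-1,0.1,-0.406,0.46,4.5,0,0,-1,0.1,-0.406,0.46,4.5,0,0,-1,0.1,-0.406,0.46,4.5,0,0,-1,0.1,-0.406,0.46,4.5,0,0,-1,0.1,-0.406,0.46,4.5,0,0,-1]

```text
time: 1.6
tool_pos: [498.4, 6.2, 152.5]
tcp_rot: [-129.8, 89.9, -156.5]
ft_force: [-0.0, -0.0, 0.5]
finger_gap: 85.1
```

```bash
python3 - <<'E'
from h import *
from scipy.spatial.transform import Rotation as R
s=sense();print(s["time"],s["tool_pos"],s["tcp_rot"],s["qd"],s["ft_force"]);print(np.round(R.from_euler('xyz',s["tcp_rot"],degrees=True).as_matrix(),3))
p,d,K,T,c=snap("wrist");np.savez("w1",p=p,d=d,K=K,T=T)
cv2.imwrite("pics/w1.png",p[...,::-1])
W=world(d,K,T);m=(W[...,2]>65)&(W[...,2]<75)&(abs(W[...,0]-500)<45)&(abs(W[...,1]-8)<45)
print(m.sum(),np.nanmedian(W[m],0),cv2.minAreaRect(W[m][:,:2].astype(np.float32)))
E
```

```text
1.6 [498.3895777    6.20788858 152.48365904] [-129.82823595   89.87025739 -156.49389639] [ 1.88049578 -1.00615042  0.27559734  0.05982469  0.01339798 -0.02346008] [-0.01913061 -0.02120474  0.46581004]
[[-0.002  0.449  0.894]
 [-0.001  0.894 -0.449]
 [-1.    -0.002 -0.001]]
4832 [496.35349027   5.72105531  70.0065043 ] ((497.9911804199219, 4.938285827636719), (45.98161315917969, 49.91034698486328), 64.24658966064453)
```

View pics/w1.png

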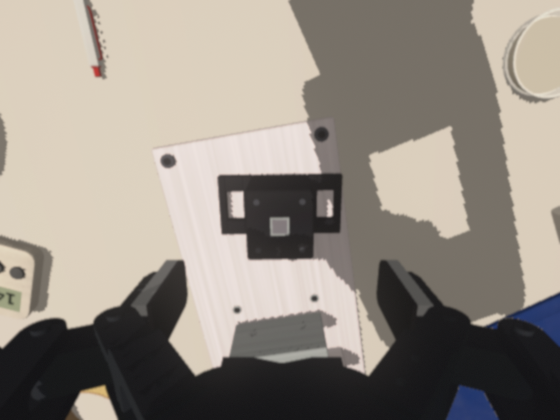

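The wrist view shows the holder centred at (280,215), with slots at (236,205) and (325,205). The tapped holes are at (237,310) and (314,298), and the contact plate is at (280,338). The top measures 46 x 49.9 mm at z = 70, as it should. I'm refining the holes and then descending.

```bash
cat >> h.py <<'E'
def ray(K,T,u,v,h):
    d=T[:3,:3]@np.array([(u-K[0,2])/K[0,0],-(v-K[1,2])/K[1,1],-1]);o=T[:3,3];return (o+d*(h-o[2])/d[2])[:2]
E
python3 - <<'E'
from h import *
z=np.load("w1.npz");p,K,T=z["p"],z["K"],z["T"];g=p.mean(2)
def cen(u,v,rr=6):
    q=g[v-rr:v+rr+1,u-rr:u+rr+1];w=np.clip(np.median(q)-25-q,0,None);yy,xx=np.mgrid[-rr:rr+1,-rr:rr+1];return u+(w*xx).sum()/w.sum(),v+(w*yy).sum()/w.sum()
A=[cen(237,310),cen(314,298)];B=[cen(168,161,11),cen(321,134,11)]
for X in(A,B):
    a,b=[ray(K,T,*x,10) for x in X];e=b-a;print(X,a,b,(a+b)/2,np.linalg.norm(e),np.degrees(np.arctan2(e[1],e[0]))-90)
W=world(z["d"],K,T);P=W[310:360,225:330].reshape(-1,3);M=(P[:,2]>20)&(P[:,2]<58);print(M.sum())
# front face fit: normal
Q=P[M];A=np.c_[Q[:,1],np.ones(len(Q))];
for _ in range(5):
    k=np.linalg.lstsq(A,Q[:,0],rcond=None)[0];rs=Q[:,0]-A@k;ok=abs(rs)<3;Q=Q[ok];A=A[ok]
print(k,len(Q),"yaw",-np.degrees(np.arctan(k[0])))
E
```

```text
[(np.float64(236.65419501133786), np.float64(309.6037414965986)), (np.float64(313.97280866585606), np.float64(297.99425223831105))] [574.01470065 -78.66193942] [595.2843542   -8.65549694] [584.64952742 -43.65871818] 73.16625007736468 -16.900052503181783
[(np.float64(167.71778478910662), np.float64(160.65144470275655)), (np.float64(321.04948060420537), np.float64(133.876599588498))] [426.37318124 -61.36171938] [463.07945679  59.36490535] [444.72631901  -0.99840701] 126.18347191342674 -16.911609786437694
2693
[3.03431271e-01 6.09616997e+02] 2689 yaw -16.879438023569183
```

Request:
carry_out:
  commands: [0.05,-0.001,0,-0.9,0,0,-1,0.09,-0.001,0,-0.9,0,0,-1,0.104,-0.001,0,-0.9,0,0,-1,0.104,-0.001,0,-0.9,0,0,-1,0.104,-0.001,0,-0.9,0,0,-1]

```text
time: 2.28
tool_pos: [499.3, 6.1, 50.8]
tcp_rot: [-12.8, 89.9, -38.4]
ft_force: [-0.4, -0.0, 0.1]
finger_gap: 85.4
```

Station yaw is -16.9°, on which the holes, the rear screws and the plate face all agree. The screw midpoint is (584.7, -43.7). Closing now.

Request:
carry_out:
  commands: [0.001,0,0,0,0,0,0.2,0.001,0,0,0,0,0,0.6,0.001,0,0,0,0,0,1,0.001,0,0,0,0,0,1,0.001,0,0,0,0,0,1,0.001,0,0,0,0,0,1]
  grip_force: 60

```text
time: 3.02
tool_pos: [500.3, 5.9, 51.0]
tcp_rot: [2.9, 89.8, -22.8]
ft_force: [-1.1, -1.0, 5.9]
finger_gap: 45.5
```

```bash
cat > st.py <<'E'
from h import *
from scipy.spatial.transform import Rotation as R
s=sense();M=R.from_euler('xyz',s["tcp_rot"],degrees=True).as_matrix()
a=np.radians(-16.9);ux=np.array([np.cos(a),np.sin(a),0]);uy=np.array([-np.sin(a),np.cos(a),0])
t=s["tool_pos"]-[584.65,-43.66,0]
print("t",s["time"],"tcp",np.round(s["tool_pos"],1),"gap",s["finger_gap"],"F station",np.round([s["ft_force"]@ux,s["ft_force"]@uy,s["ft_force"][2]],2),"tau",np.round(s["wrist_torque"],2))
print("tcp rel screw_line x,y",np.round([t@ux,t@uy],1),"jaw-axis yaw rel station",round(np.degrees(np.arctan2(M[1,1],M[0,1]))-90+16.9,2))
print(np.round(M,3)); print("station x in tool",np.round(M.T@ux,3),"y",np.round(M.T@uy,3),"to-go in tool for (0,0):",np.round(M.T@(-(t@ux)*ux-(t@uy)*uy),1))
E
python3 st.py
```

```text
t 3.025 tcp [500.3   5.9  51. ] gap 45.544246291425814 F station [-0.75 -1.24  5.85] tau [-0.04  0.1  -0.03]
tcp rel screw_line x,y [-95.2  22.9] jaw-axis yaw rel station -8.76
[[ 0.003  0.433  0.901]
 [-0.001  0.901 -0.433]
 [-1.     0.     0.004]]
station x in tool [0.004 0.152 0.988] y [-0.     0.988 -0.152] to-go in tool for (0,0): [ 0.4 -8.2 97.5]
```

Gripped, with a 45.5 mm gap against 46 mm nominal. I'm sliding to about 12 mm short of contact while turning square.

Request:
carry_out:
  commands: [0,-0.0015,0.009,-1.1,0,0,1,0,-0.003,0.018,-2.2,0,0,1,0,-0.0045,0.027,-3.3,0,0,1,0,-0.006,0.036,-4.4,0,0,1,0,-0.0075,0.046,-5.5,0,0,1,0,-0.009,0.055,-6.6,0,0,1,0,-0.0105,0.064,-7.7,0,0,1,0,-0.012,0.073,-8.8,0,0,1,0,-0.012,0.073,-8.8,0,0,1,0,-0.012,0.073,-8.8,0,0,1]

```text
time: 4.28
tool_pos: [560.7, -36.5, 51.0]
tcp_rot: [-7.4, 89.8, -24.2]
ft_force: [0.3, 0.2, -2.7]
finger_gap: 45.6
```

```bash
python3 st.py; python3 - <<'E'
from h import *
p,d,K,T,c=snap("scene");W=world(d,K,T)
p2,d2,K2,T2,c2=snap("wrist")
cv2.imwrite("pics/m2.png",np.hstack([cv2.resize(p[180:255,170:310],(400,214),interpolation=2),cv2.resize(p2,(400,300))[:214]])[...,::-1])
cv2.imwrite("pics/w2.png",p2[...,::-1])
np.savez("w2",p=p2,d=d2,K=K2,T=T2)
W2=world(d2,K2,T2)
for W in(W,W2):
    m=(W[...,2]>66)&(W[...,2]<74)&(abs(W[...,0]-563)<35)&(abs(W[...,1]+36)<30);print(m.sum(),np.nanmedian(W[m],0) if m.any() else 0)
E
```

```text
t 4.275 tcp [560.7 -36.5  51. ] gap 45.59375631805714 F station [ 0.23  0.32 -2.74] tau [ 0.03 -0.04 -0.03]
tcp rel screw_line x,y [-25.   -0.1] jaw-axis yaw rel station 0.03
[[ 0.003  0.29   0.957]
 [-0.001  0.957 -0.29 ]
 [-1.    -0.     0.003]]
station x in tool [ 0.003 -0.     1.   ] y [-0.  1.  0.] to-go in tool for (0,0): [ 0.1  0.1 25. ]
140 [548.1722262  -34.65901997  70.26293738]
14465 [553.97001611 -34.8547342   69.78930982]
```

View pics/w2.png

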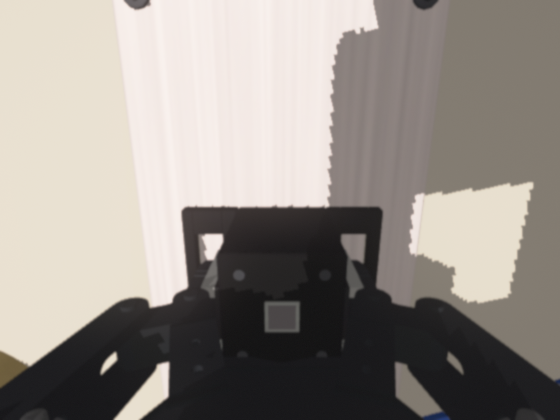

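The holder is held square; the well is at (282,317) and the foot edges run 183 to 382, level. Fz of -2.7 N suggests the arm is carrying its weight, so I'll lower slightly. I'm checking the holder centre against the station, then closing in.

```bash
python3 - <<'E'
from h import *
z=np.load("w2.npz");K,T=z["K"],z["T"];a=np.radians(-16.9);ux=np.array([np.cos(a),np.sin(a)]);uy=np.array([-np.sin(a),np.cos(a)])
def st(u,v,h): q=ray(K,T,u,v,h)-[584.65,-43.66]; return np.round([q@ux,q@uy],1)
print("well",st(282,317,70),"foot corners",st(183,207,20),st(382,207,20),"top screws",st(239,275,70),st(325,275,70),"rear screws",st(136,0,10),st(425,0,10))
E
```

```text
well [-25.7   0.1] foot corners [-52.6 -48.3] [-52.5  49. ] top screws [-42.8 -14.9] [-42.8  15.1] rear screws [-144.2  -63.7] [-144.1   62.8]
```

Request:
carry_out:
  commands: [0.0005,0,0.002,0,0,0,1,0.001,0,0.004,0,0,0,1,0.001,0,0.006,0,0,0,1,0.001,0,0.008,0,0,0,1,0.001,0,0.01,0,0,0,1,0.001,0,0.01,0,0,0,1,0.001,0,0.01,0,0,0,1]

```text
time: 5.25
tool_pos: [570.9, -39.2, 51.0]
tcp_rot: [-1.7, 89.7, -18.6]
ft_force: [-1.8, 2.1, 4.2]
finger_gap: 45.3
```

```bash
python3 st.py
```

```text
t 5.25 tcp [570.9 -39.2  51. ] gap 45.28971865192677 F station [-2.31  1.53  4.18] tau [ 0.23  0.33 -0.01]
tcp rel screw_line x,y [-14.5   0.3] jaw-axis yaw rel station 0.05
[[ 0.005  0.29   0.957]
 [-0.002  0.957 -0.29 ]
 [-1.    -0.     0.005]]
station x in tool [ 0.005 -0.001  1.   ] y [-0.     1.     0.001] to-go in tool for (0,0): [ 0.1 -0.3 14.5]
```

Request:
carry_out:
  commands: [0.0007,0,0.001,0,0,0,1,0.001,0,0.002,0,0,0,1,0.001,0,0.003,0,0,0,1,0.001,0,0.004,0,0,0,1,0.001,0,0.005,0,0,0,1,0.001,0,0.006,0,0,0,1,0.001,0,0.007,0,0,0,1,0.001,0,0.008,0,0,0,1,0.001,0,0.008,0,0,0,1]

```text
time: 6.38
tool_pos: [578.1, -41.2, 51.0]
tcp_rot: [-2.4, 89.8, -19.3]
ft_force: [-10.5, 2.0, 12.7]
finger_gap: 45.7
```

```bash
python3 st.py
```

```text
t 6.375 tcp [578.1 -41.2  51. ] gap 45.685045942008024 F station [-10.59  -1.16  12.73] tau [ 0.39  1.43 -0.08]
tcp rel screw_line x,y [-7.   0.4] jaw-axis yaw rel station 0.05
[[ 0.003  0.29   0.957]
 [-0.001  0.957 -0.29 ]
 [-1.    -0.     0.004]]
station x in tool [ 0.004 -0.001  1.   ] y [-0.     1.     0.001] to-go in tool for (0,0): [ 0.  -0.4  7. ]
```

Request:
carry_out:
  commands: [0,0,0.001,0,0,0,1,0,0,0.002,0,0,0,1,0,0,0.003,0,0,0,1,0,0,0.004,0,0,0,1,0,0,0.004,0,0,0,1,0,0,0.004,0,0,0,1]

```text
time: 7.12
tool_pos: [580.8, -42.0, 51.0]
tcp_rot: [-20.1, 89.9, -36.9]
ft_force: [-8.5, 2.4, 8.0]
finger_gap: 45.2
```

```bash
python3 st.py; python3 - <<'E'
from h import *
p,d,K,T,c=snap("scene");p2,d2,K2,T2,c2=snap("side")
np.savez("s3",p=p,d=d,K=K,T=T);np.savez("d3",p=p2,d=d2,K=K2,T=T2)
a=cv2.resize(p[180:255,180:290],(770,525),interpolation=2);cv2.imwrite("pics/s3.png",a[...,::-1])
a=np.radians(-16.9);Rs=np.array([[np.cos(a),np.sin(a)],[-np.sin(a),np.cos(a)]])
for n,(d,K,T) in dict(scene=(d,K,T),side=(d2,K2,T2)).items():
    W=world(d,K,T);q=(W[...,:2]-[584.65,-43.66])@Rs.T+[28,0];Z=W[...,2]
    m=(abs(q[...,1])<42)&(Z>58)&(Z<66)&(q[...,0]>30)&(q[...,0]<82)
    X=q[m][:,0];print(n,m.sum(),np.histogram(X,np.arange(30,83,2)))
E
```

```text
t 7.125 tcp [580.8 -42.   51. ] gap 45.16204237373719 F station [-8.87 -0.16  7.99] tau [ 0.29  1.22 -0.11]
tcp rel screw_line x,y [-4.2  0.5] jaw-axis yaw rel station 0.06
[[ 0.001  0.29   0.957]
 [-0.001  0.957 -0.29 ]
 [-1.    -0.     0.001]]
station x in tool [ 0.001 -0.001  1.   ] y [-0.     1.     0.001] to-go in tool for (0,0): [ 0.  -0.5  4.2]
scene 22 (array([1, 0, 0, 0, 0, 0, 0, 0, 0, 4, 4, 5, 2, 4, 2, 0, 0, 0, 0, 0, 0, 0,
       0, 0, 0, 0]), array([30, 32, 34, 36, 38, 40, 42, 44, 46, 48, 50, 52, 54, 56, 58, 60, 62,
       64, 66, 68, 70, 72, 74, 76, 78, 80, 82]))
side 21 (array([1, 0, 0, 0, 0, 0, 0, 0, 0, 3, 3, 4, 4, 3, 1, 0, 0, 0, 0, 0, 0, 0,
       0, 0, 0, 2]), array([30, 32, 34, 36, 38, 40, 42, 44, 46, 48, 50, 52, 54, 56, 58, 60, 62,
       64, 66, 68, 70, 72, 74, 76, 78, 80, 82]))
```

View pics/s3.png

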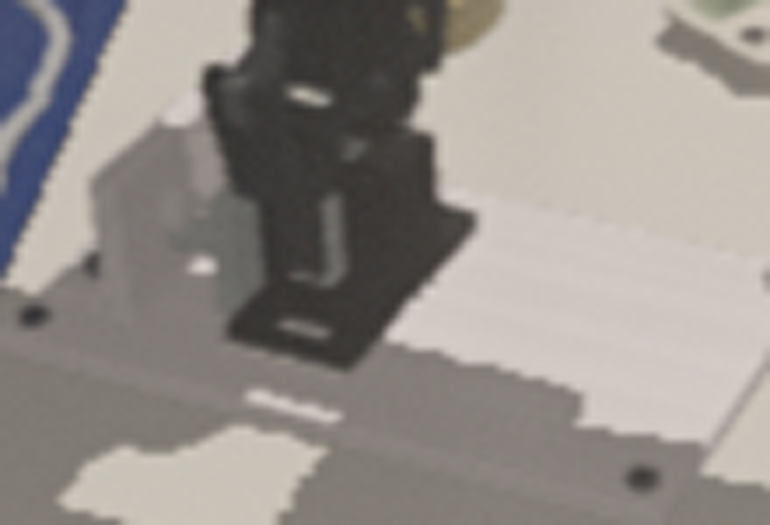

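Plate top spans x = 48 to 59 in the station frame, so it has travelled about 8 mm (~7 N). That agrees with the 8.9 N wrist reading minus some friction. The slot is over the hole side and the foot is flat. I need about 5 mm more.

Request:
carry_out:
  commands: [0,-0.0003,0.001,0,0,0,1,0,-0.0003,0.002,0,0,0,1,0,-0.0003,0.003,0,0,0,1,0,-0.0003,0.004,0,0,0,1,0,-0.0003,0.005,0,0,0,1,0,-0.0003,0.006,0,0,0,1,0,-0.0003,0.006,0,0,0,1,0,-0.0003,0.006,0,0,0,1]

```text
time: 8.22
tool_pos: [584.9, -43.3, 51.0]
tcp_rot: [-172.2, 89.8, 170.9]
ft_force: [-11.7, 3.7, 10.4]
finger_gap: 45.4
```

```bash
python3 st.py; cat > chk.py <<'E'
from h import *
a=np.radians(-16.9);Rs=np.array([[np.cos(a),np.sin(a)],[-np.sin(a),np.cos(a)]])
ims=[]
for n in("scene","side"):
    p,d,K,T,c=snap(n);W=world(d,K,T);q=(W[...,:2]-[584.65,-43.66])@Rs.T+[28,0];Z=W[...,2]
    m=(abs(q[...,1])<42)&(Z>58)&(Z<66)&(q[...,0]>42)&(q[...,0]<78);X=q[m][:,0];print(n,m.sum(),np.round(np.percentile(X,[0,5,50,95,100]),1))
    y=(180,255,180,290) if n=="scene" else (160,225,185,280)
    ims.append(cv2.resize(p[y[0]:y[1],y[2]:y[3]],(400,273),interpolation=2))
cv2.imwrite("pics/c4.png",np.hstack(ims)[...,::-1])
E
python3 chk.py; sleep 0; python3 st.py | head -2
```

```text
t 8.225 tcp [584.9 -43.3  51. ] gap 45.39649613393437 F station [-12.28   0.14  10.43] tau [ 0.59  1.51 -0.05]
tcp rel screw_line x,y [0.2 0.4] jaw-axis yaw rel station 0.07
[[-0.003  0.29   0.957]
 [ 0.     0.957 -0.29 ]
 [-1.    -0.    -0.003]]
station x in tool [-0.003 -0.001  1.   ] y [-0.     1.     0.001] to-go in tool for (0,0): [ 0.  -0.4 -0.2]
scene 19 [53.1 53.2 57.2 62.6 62.9]
side 16 [50.5 52.3 57.3 62.4 63.8]
t 8.325 tcp [584.9 -43.3  51. ] gap 45.450560317602815 F station [-12.47  -0.11  10.54] tau [ 0.63  1.44 -0.03]
tcp rel screw_line x,y [0.2 0.4] jaw-axis yaw rel station 0.07
```

View pics/c4.png

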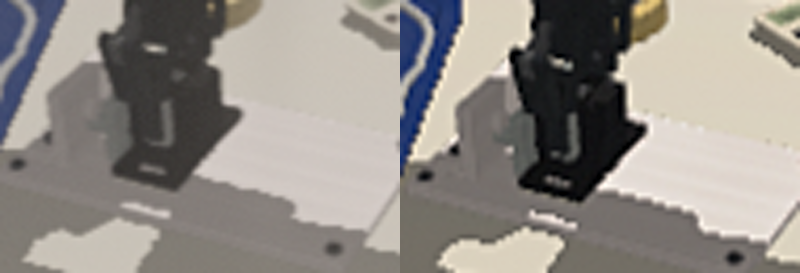

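Both views show the holder flat and square against the plate. Plate travel is about 12 to 13 mm (~9.5 N) and the readings are steady. Handing in.

```bash
python3 -c "
from h import *
print(order.hand_in())"; python3 st.py | head -2
```

```text
the job is handed in; nothing more can be done
None
the job is handed in; nothing more can be done
```

I slid the black holder along the base, turned it about 9° to sit square, and pushed it onto the contact plate. I handed the job in at about 8.3 s with the 60 N grip and the push still on. No verdict was reported.

- **Push:** both cameras put the contact plate about 12–13 mm back (roughly 9.5 N), well short of its 28 mm limit. The wrist read 12.4 N along the push. I put the extra 2–3 N down to the holder sliding on the base, but did not measure that separately. Both figures are within 5–15 N.
- **Position:** the tool was within 0.4 mm of the screw line sideways and 0.2 mm along it. It was square to the station within 0.1°, on top of about 0.5° uncertainty in the station angle.
- **Along the slots:** I estimate the holder's centre sits about 1–2 mm behind the tool, within the 10 mm allowed.
- **Flatness:** there was about 10 N of downward load, and the holder looked flat in the last pictures. I did not measure its tilt at the end.
- **Screw holes:** the gripper hid the holes in the last views, so I did not see the slots over them directly.
- **Bystanders:** I never went near the timer, tape roll, petri dish or the orange look-alike, but I did not re-measure them afterwards.

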